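Gauge an extrusion offcut against a flip stop

ROBOT

A 7-joint arm with a two-finger parallel gripper is mounted at the origin on a cart in front of the work surface, level with it; the furniture and walls round the work are solid. World frame = base frame: x ahead of the robot, y to its left, z up, the work surface at z = 0. Lengths are in m, angles in rad, forces in N, time in s.
With the tool pointing down it reaches from about 0.35 to 0.9 m from the base axis. Payload 8.1 kg.
Tool frame: the origin (TCP) lies midway between the tips of the shut fingers; the grasp point (between the pads) lies 19 mm behind it; z points along the fingers, y is the line along which they close (so a half turn about z gives the same grasp; the last joint's range is limited). The gripper opens to 92 mm and grips with 3 to 60 N. Pads are 19 mm wide; open, the fingers measure 130 mm over their backs; the gripper's body (75 mm by 190 mm) begins 47 mm behind the grasp point.
Start: joints at [1.025, 0.434, 0.025, 1.573, -0.012, 1.134, -0.075], TCP at [0.268, -0.565, 0.227] pointing down, gripper open.
Joint ranges: [-2.62, 2.62], [-0.44, 2.09], [-1.27, 1.32], [0.08, 2.57], [-1.32, 4.46], [0.12, 2], [-2.74, 2.74]. Speed limits (rad/s): [2.22, 2.22, 3.01, 3.01, 3.14, 3.14, 3.14].

INTERFACE

Orientations are given as a rotation vector (axis times angle).
In Python, from cell import readout, get_image, calibration, ticket gives the robot as it stands. The module is installed in compiled form; this text tells all that it offers.
- The arm moves only by the tool move_arm, never from a script. Its argument "series" is a list of rows, each a list of 6 numbers: the shift along the world's x, y, z as a fraction of full scale, then the turn, a rotation vector about the world's x, y, z as a fraction of full scale. A call has 1 to 5 rows; each row is the pose to reach, as a shift and turn from the pose commanded when the call began; what a row does not reach only later rows make up. Full scale, the value 1, is 0.75 m for a shift and 60 degrees for a turn. A row lasts 1/10 s, in which the tool goes at most 50 mm and 8.59 degrees, less where a joint would pass 70% of its speed; a pose out of reach is approached as far as the arm can. A call with a number of a shift or a turn outside -1 to 1 is refused whole. A call with a gripper value outside its range is refused whole. "claw" is the opening, from -1 (shut) to 1 (fully open), so that 0 is half open, set as the call begins (left out, the last holds). The fingers move at their own pace and stop on an object; "squeeze" is the grip in N (left out, the last holds). Time passes only in rows, so rows that repeat a pose let the fingers close. It gives the time, the measured TCP pose, the force, the opening and the grip force at its end, in the units of the state.
- readout.observe(): the state, without advancing time (a new reading comes with each control period).
- get_image(name): name is "side" or "top" or "wrist"; returns (picture, depth): 400x640x3 uint8, red, green, blue; 400x640 float32, m along the optical axis (not along the pixel's ray), 0 where there is no reading.
- calibration(name): a dict with "fx", "fy", "cx", "cy" (pixels), "view" (4x4, takes a point from world to camera coordinates); the wrist camera has in their place "mount" (4x4, takes a point from camera to tool coordinates, whose origin is the TCP and whose axes are the flange's). Camera axes: x right, y down, z forward; pixel columns grow to the right and rows downward; lengths in m; the calibration is good to about 2 mm. A picture is of the moment at which its call begins: read the wrist's pose just before it. calibration takes no time and is no camera call.
- ticket.sign_off(): hands the job in; it is judged then, once.
The state is a dict: "clock": time; "joints": joint angles; "dq": joint speeds; "joint_efforts": joint torques, N m; "position": TCP position; "ee_rot": TCP orientation; "force": force on the tool from outside, world axes, zero at the start; "ft_torque": the same for the moment, N m; "width": opening from 0.0 (shut) to 1.0 (fully open); "gripper_force": force on a finger pad.
Only numpy, scipy, OpenCV 4.12 (cv2) and the standard library are available. Lean on these libraries where they do the work, as an engineer would, in place of code of your own. Each camera call takes 0.05 s, during which the arm holds its last target. There are 200 camera calls.

TASK

Flip the hinged stop of the gauging jig down until it lies fully on the fence. Then slide the aluminium offcut, flat along the fence, up against the stop, take up the stop's loose end play, and press the offcut home there steadily for about a second (about 6 to 10 N at the stop, never over 16 N). Finally flip the stop up again, leaving the offcut exactly where it was gauged and the fuse carton, pliers and tape roll undisturbed.

Things in the scene. Friction and masses are not known exactly. Their poses are not given: they have to be found in the camera images.
- jig: Fixed gauging jig: grey-painted bed 110 x 340 x 12 mm (x, y, z), steel fence along its far side. Origin: centre of the bed's underside; x points to the fence, y along it towards the flip stop, z up. Bed top z 12 mm. Fence 20 mm thick: face at x +15, top at z 28, from y -170 to +130. Pivot bracket behind it: x 36 to 54, y 93 to 145, up to z 46 mm
- flip_stop (a joint): Angle of the dark steel flip stop: 0 = down, arm on the fence top (hard limit), stop finger hanging in the path of a part on the bed; pi/2 = arm upright; 1.8 = limit. Stiff hinge (0.13 N m, 2 N at the pin): stays where left. Worn pivot: the whole stop also shifts 0 to 4 mm along jig y; it starts up to 4 mm towards -y, and takes about 2.5 N to push back to its +y shoulder, the true gauging place
- stop_hinge (a point): Point on the flip stop's pivot axis (parallel to the fence), mid-width of the arm when at its +y shoulder; fixed to the jig at x 45, y 120, z 34 mm of the jig frame; axes as the jig's
- pin_grip (a point): Grip point on the axis of the stop's handle pin: steel, 10 mm diameter, along jig y, 65 mm from the pivot; 48 mm of plain pin from the arm's side (y 128) to a 15 mm head. In the jig frame at stop angle a: x = 45 - 65 cos a, y = 154 to 158 (past the fence's end), z = 35 + 65 sin a (mm, within 1 mm). It turns between pads that pinch it
- gauge_point (a point): Fixed to the jig at x 0, y 112, z 32 mm of its frame, axes as the jig's: where the centre of the offcut's end must rest. It lies in the plane of the stop finger's gauging face (facing jig -y) when the stop is pushed home to its +y shoulder. The finger is 16 mm wide (then y 112 to 128); down, it spans x -13 to +11, z 15 to 37 mm
- offcut_center (a point): Centre (half-way up) of the loose slotted aluminium extrusion offcut, 30 x 160 x 40 mm (x, y, z), 0.3 to 0.55 kg, standing on the bed; y runs along its length towards the stop, z up. It starts 6 to 13 mm off the fence (less at one end), up to 0.06 rad askew and 40 to 80 mm short of the stop; friction varies. Flush, its centre is at jig x 0
- offcut_end (a point): Centre of the offcut's square end that is to meet the stop: 80 mm from offcut_center along its y axis; axes as the offcut's
- fuse_box: Small yellow and white carton, 58 x 75 x 30 mm, behind the fence; origin at the centre of its underside. Bystander
- pliers: Needle-nose pliers with red handles, 153 x 50 x 13 mm, lying behind the fence; origin at the centre of the underside. Bystander
- tape_roll: Roll of pale masking tape, 96 mm in diameter, 24 mm high, to the right of the jig; origin at the centre of its underside. Bystander

How it is judged:
By the outcome, as a careful person would: the job done as asked, in the order asked, and still so for the second after the job is handed in, with the robot touching nothing.
It also fails if it takes over 72 s, if anything falls off the work surface, if the arm or the gripper's body presses on something with over 40 N, if the wrist force passes 120 N, or if a joint passes its speed limit or range.

## Working session

There is one attempt and no reset: what is moved stays moved. The work goes in short steps, Python scripts to look and compute and a tool call to move; the robot and the scene stay as the last step left them, time stands still between calls to the robot, and variables do not carry over. Pictures are saved under pics/ and viewed, at most 10 in all, crops included, and the job is handed in when it is done.

Besides the shell and the picture viewer there is one more tool, called after "Request:" as a command line: name --pt "numbers of a row" for each row, then --argument value for the rest. move_arm: Moves the arm, as the interface text tells. Shift numbers are shares of 0.75 m and turn numbers shares of 60 degrees, none past 1 either way. Its arguments: {"type":"object","properties":{"series":{"type":"array"},"claw":{"type":"number"},"squeeze":{"type":"number"}},"required":["series"]}

```bash
mkdir -p pics; python3 - <<'E'
from cell import readout,get_image,calibration
import cv2,numpy as np
s=readout.observe();print(s)
for n in("top","side"):
    im,d=get_image(n);cv2.imwrite(f"pics/{n}0.png",im[:,:,::-1]);np.save(f"pics/{n}0.npy",d)
    c=calibration(n);print(n,c)
print(calibration("wrist"))
E
```

```text
{'clock': 0.0, 'joints': array([ 1.02538392,  0.43522378,  0.02499905,  1.57410115, -0.01156312,
        1.13396969, -0.07510513]), 'dq': array([-1.69589028e-03, -1.48000594e-03,  2.17034597e-03,  3.35589223e-04,
       -9.11128649e-04,  9.68969985e-05,  5.03044649e-04]), 'joint_efforts': array([-2.07165313e-04, -6.67854810e+01,  9.84900780e-01, -3.14470768e+01,
       -6.06294698e-02,  4.28700924e-02,  1.81501996e-04]), 'position': array([ 0.26750969, -0.56430072,  0.22594321]), 'ee_rot': array([-3.06350120e+00, -6.89449540e-01,  8.18107573e-04]), 'force': array([ 0.89752961, -0.23632101, -0.41233392]), 'ft_torque': array([-0.00623568, -0.03363456,  0.02175185]), 'gripper_force': 0.0, 'width': 1.0017300183172377}
top {'fx': 470.67798990389855, 'fy': 470.67798990389855, 'cx': 318.1363636510269, 'cy': 193.78134938253942, 'view': array([[ 0.02150734, -0.99952174,  0.02221995, -0.079001  ],
       [-0.99416609, -0.02373113, -0.10521698,  0.53086558],
       [ 0.10569396, -0.01982738, -0.99420102,  1.13200185],
       [ 0.        ,  0.        ,  0.        ,  1.        ]])}
side {'fx': 396.6798152632543, 'fy': 396.6798152632543, 'cx': 317.8907609861042, 'cy': 200.52362075296963, 'view': array([[-0.94109901, -0.33798577,  0.00991344,  0.46699798],
       [-0.21639505,  0.57949167, -0.78572424,  0.17988089],
       [ 0.25981886, -0.74158953, -0.61849748,  0.73284438],
       [ 0.        ,  0.        ,  0.        ,  1.        ]])}
{'fx': 322.82148823278686, 'fy': 322.82148823278686, 'cx': 326.27922273124113, 'cy': 199.4125049716621, 'mount': array([[ 2.35446936e-04, -9.63956124e-01, -2.66061150e-01,
         7.19881504e-02],
       [ 9.99999217e-01, -9.99507392e-05,  1.24706248e-03,
        -9.48036482e-04],
       [-1.22870653e-03, -2.66061236e-01,  9.63955346e-01,
        -1.58992208e-01],
       [ 0.00000000e+00,  0.00000000e+00,  0.00000000e+00,
         1.00000000e+00]])}
```

View pics/top0.png

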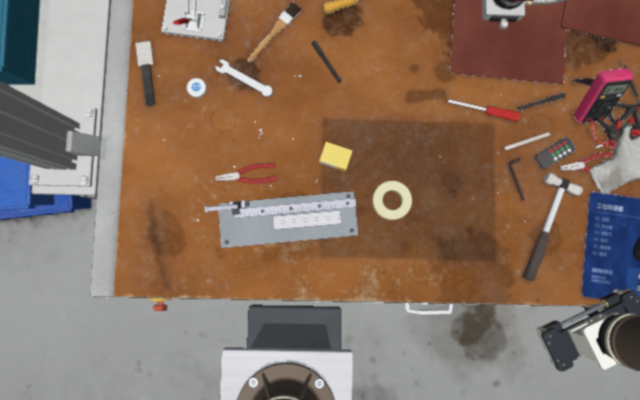

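View pics/side0.png

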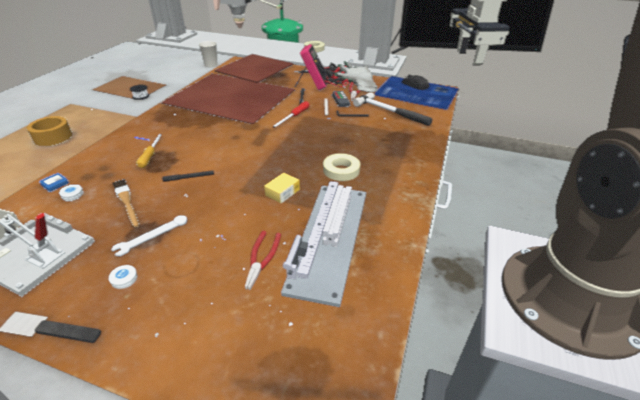

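```bash
python3 - <<'E'
import cv2
a=cv2.imread("pics/top0.png")[180:255,195:365]
cv2.imwrite("pics/top0c.png",cv2.resize(a,None,fx=4.7,fy=4.7,interpolation=cv2.INTER_CUBIC))
E
```

```text
(no output)
```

View pics/top0c.png

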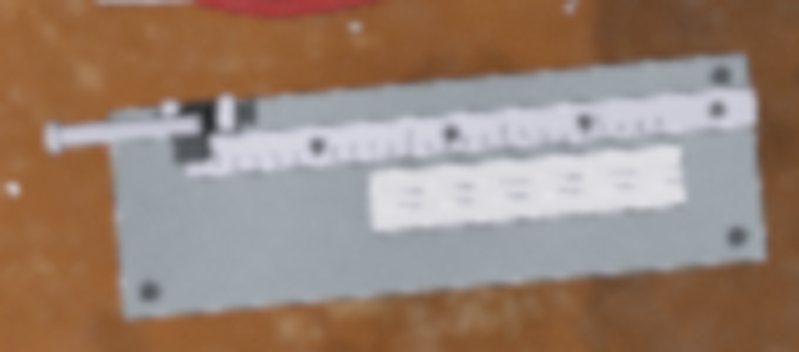

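```bash
cat > h.py <<'E'
import numpy as np,cv2
from scipy.spatial.transform import Rotation as R
from scipy.optimize import least_squares
from cell import readout,get_image,calibration
def ray(n,uv,T=None):
    c=calibration(n); d=np.array([(uv[0]-c['cx'])/c['fx'],(uv[1]-c['cy'])/c['fy'],1])
    M=np.linalg.inv(c['view']) if T is None else T@c['mount']
    return M[:3,3],M[:3,:3]@d
def onz(n,uv,z,T=None):
    o,d=ray(n,uv,T); return o+d*(z-o[2])/d[2]
def tcpT(s):
    T=np.eye(4);T[:3,:3]=R.from_rotvec(s['ee_rot']).as_matrix();T[:3,3]=s['position'];return T
def fit(J,W):  # 2D rigid: W = t + Rot(th) J
    f=lambda p:(np.c_[np.cos(p[2])*J[:,0]-np.sin(p[2])*J[:,1]+p[0],np.sin(p[2])*J[:,0]+np.cos(p[2])*J[:,1]+p[1]]-W).ravel()
    r=least_squares(f,[*W.mean(0),0]);return r.x,r.fun.reshape(-1,2)
def j2w(p,j): 
    c,s=np.cos(p[2]),np.sin(p[2]);return np.array([c*j[0]-s*j[1]+p[0],s*j[0]+c*j[1]+p[1],j[2]])
BED=np.array([[55,170],[55,-170],[-55,-170],[-55,170]])/1e3
OFF=np.array([[15,80],[15,-80],[-15,-80],[-15,80]])/1e3
E
python3 - <<'E'
from h import *
f=lambda L,z:np.array([onz("top",(195+u/4.7,180+v/4.7),z)[:2] for u,v in L])
p,r=fit(BED,f([(112,113),(745,57),(765,258),(123,320)],.012));print(p,r*1e3)
q,r=fit(OFF,f([(370,173),(682,148),(686,203),(374,230)],.052));print(q,r*1e3)
s=readout.observe();print(R.from_rotvec(s['ee_rot']).as_matrix())
for a in(0,np.pi/2,1.8):print(j2w(p,[.045-.065*np.cos(a),.156,.035+.065*np.sin(a)]))
print(j2w(p,[0,.112,.032]), onz("top",(195+52/4.7,180+137/4.7),.1))
E
```

```text
[0.46790922 0.00590053 0.11400737] [[ 0.42306596  2.105605  ]
 [ 1.28835202 -0.85036515]
 [-1.38221747 -1.32303717]
 [-0.32920051  0.06779732]]
[ 0.46592219 -0.0420901   0.10541466] [[ 0.45155125  0.14903165]
 [ 0.83236985  0.27745636]
 [-0.87773519 -0.36374561]
 [-0.40618591 -0.06274239]]
[[ 9.03584060e-01  4.28410180e-01 -7.51487578e-04]
 [ 4.28410811e-01 -9.03583243e-01  1.22473382e-03]
 [-1.54343147e-04 -1.42859536e-03 -9.99998968e-01]]
[0.43029241 0.1586126  0.035     ]
[0.49487044 0.16600703 0.1       ]
[0.5095427  0.16768707 0.0983001 ]
[0.45516803 0.11717345 0.032     ] [0.4833768  0.19083914 0.1       ]
```

Request:
move_arm --pt "0.09 0.28 0.03 0 0 0.395" --pt "0.09 0.28 0.03 0 0 0.395" --pt "0.09 0.28 0.03 0 0 0.395" --pt "0.09 0.28 0.03 0 0 0.395" --pt "0.09 0.28 0.03 0 0 0.395"

```text
clock: 0.6
position: [0.3368, -0.3502, 0.2496]
ee_rot: [-2.854, -1.311, -0.002]
force: [0.7, -0.3, -0.0]
width: 1.003
gripper_force: 0.0
```

Request:
move_arm --pt "0.09 0.28 0 0 0 0.395" --pt "0.09 0.28 0 0 0 0.395" --pt "0.09 0.28 0 0 0 0.395" --pt "0.09 0.28 0 0 0 0.395" --pt "0.09 0.28 0 0 0 0.395"

```text
clock: 1.1
position: [0.4036, -0.1401, 0.2494]
ee_rot: [-2.524, -1.87, -0.002]
force: [0.8, -0.1, 0.5]
width: 0.998
gripper_force: 0.0
```

Request:
move_arm --pt "0.08 0.28 0 0 0 0.395" --pt "0.08 0.28 0 0 0 0.395" --pt "0.08 0.28 0 0 0 0.395" --pt "0.08 0.28 0 0 0 0.395" --pt "0.08 0.28 0 0 0 0.395"

```text
clock: 1.6
position: [0.4631, 0.0705, 0.2494]
ee_rot: [-2.085, -2.348, -0.003]
force: [-0.6, -0.3, -0.4]
width: 1.0
gripper_force: 0.0
```

```bash
cat >> h.py <<'E'
def look(name,crop=None,k=1):
    s=readout.observe(); im,d=get_image("wrist"); np.save(f"pics/{name}T.npy",tcpT(s)); np.save(f"pics/{name}d.npy",d)
    cv2.imwrite(f"pics/{name}.png",im[:,:,::-1])
    return s
E
python3 -c "
from h import *
s=look('w1');T=tcpT(s);print(s['clock'],s['joints'],s['position'],T[:3,:3],s['force'])"
```

```text
1.6 [ 0.2456977   0.21630221 -0.59895624  1.86816706  0.13421296  1.096171
 -0.28526852] [0.46306336 0.07053365 0.24940873] [[-1.18243057e-01  9.92984475e-01  6.42148585e-04]
 [ 9.92982128e-01  1.18241261e-01  2.34468723e-03]
 [ 2.25230956e-03  9.14885054e-04 -9.99997045e-01]] [-0.61977721 -0.26435676 -0.3642218 ]
```

View pics/w1.png

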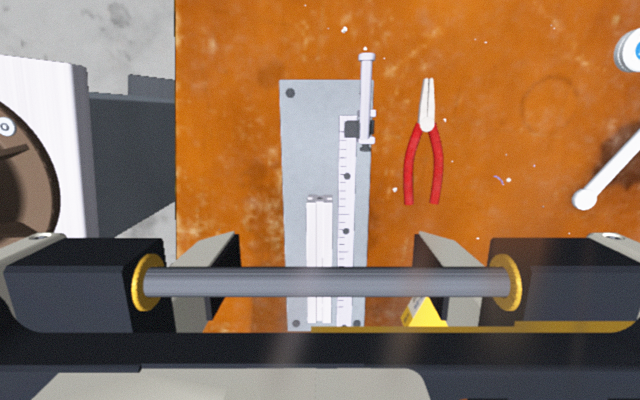

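```bash
python3 - <<'E'
import cv2
a=cv2.imread("pics/w1.png")
cv2.imwrite("pics/w1c.png",cv2.hconcat([cv2.resize(a[45:195,270:400],None,fx=4,fy=4,interpolation=cv2.INTER_CUBIC),cv2.resize(a[185:335,280:375],None,fx=2.8,fy=4,interpolation=cv2.INTER_CUBIC)])[:, :])
E
```

```text
(no output)
```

View pics/w1c.png

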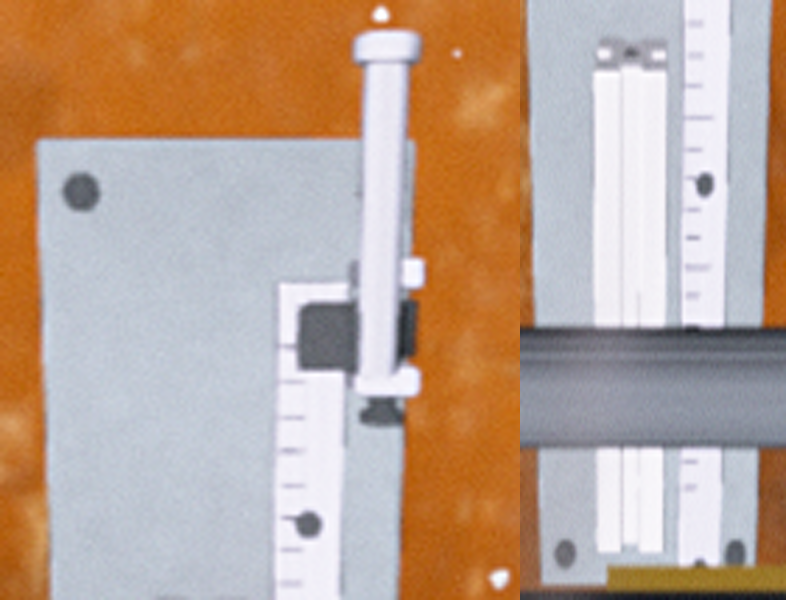

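```bash
python3 - <<'E'
from h import *
T=np.load('pics/w1T.npy')
g=lambda L:np.array([onz("wrist",(u,v),z,T)[:2] for u,v,z in L])
p,r=fit(np.array([[-55,170],[55,170],[-55,-170],[15,130]])/1e3,g([(279.5,80,.012),(373.2,80,.012),(287.5,330.75,.012),(339.5,115.75,.028)]));print(p,r*1e3)
q,r=fit(OFF[[3,0,1,2]],g([(306.1,202.5,.052),(332.5,202.5,.052),(331.1,323,.052),(307.5,323,.052)]));print(q,r*1e3)
def inv(w):
    c,s=np.cos(p[2]),np.sin(p[2]);d=w[:2]-p[:2];return np.array([c*d[0]+s*d[1],-s*d[0]+c*d[1]])*1e3
print("off in jig",inv(q),q[2]-p[2],[inv(x) for x in g([(306.1,202.5,.052),(332.5,202.5,.052),(331.1,323,.052)])])
print("pin head/body",[inv(x) for x in g([(366.75,53,.1),(366.5,64,.1),(365,135,.1)])])
d=np.load('pics/w1d.npy');print(d[100,355:378])
for a in (0,1.57):print(a,j2w(p,[.045-.065*np.cos(a),.156,.035+.065*np.sin(a)]))
print(j2w(p,[0,.112,.032]),j2w(p,[0,-.048,.032]))
E
```

```text
[0.47088249 0.00775809 0.11617054] [[-0.82845631  0.42846512]
 [ 0.84469313  0.32167382]
 [ 0.00613203 -0.86010181]
 [-0.02236885  0.10996286]]
[ 0.46817755 -0.03939454  0.11317288] [[ 0.16694297 -0.15444035]
 [-0.13632374 -0.34060664]
 [-0.11886083  0.17481953]
 [ 0.0882416   0.32022745]]
off in jig [ -8.15214189 -46.52128065] -0.0029976569275541737 [array([-23.06017895,  33.69607435]), array([ 7.26248731, 33.7559048 ]), array([   6.70577497, -126.7533043 ])]
pin head/body [array([ 35.30049205, 184.59137279]), array([ 35.4017911 , 175.57532355]), array([ 36.2058503, 113.5207387])]
[0.37744465 0.3800593  0.37982354 0.3779927  0.37891883 0.29532284
 0.29365486 0.29247737 0.2909176  0.29097536 0.29062718 0.2915713
 0.29104066 0.29088438 0.29170874 0.29330686 0.37834945 0.37932748
 0.3903954  0.38845754 0.39009553 0.39007014 0.38928112]
0 [0.43293542 0.16038843 0.035     ]
1.57 [0.4974459  0.16791654 0.09999998]
[0.45790063 0.11900319 0.032     ] [ 0.47644614 -0.03991838  0.032     ]
```

Request:
move_arm --pt "0.033 0.127 -0.06 0 0 0" --pt "0.033 0.127 -0.1 0 0 0" --pt "0.033 0.127 -0.12 0 0 0" --pt "0.033 0.127 -0.12 0 0 0" --claw 0

```text
clock: 2.05
position: [0.485, 0.1619, 0.1553]
ee_rot: [-2.085, -2.344, 0.008]
force: [-0.3, -0.8, 0.0]
width: 0.701
gripper_force: 0.0
```

Request:
move_arm --pt "0 0 -0.04 0 0 0" --pt "0 0 -0.08 0 0 0" --pt "0 0 -0.099 0 0 0" --pt "0 0 -0.099 0 0 0"

```text
clock: 2.45
position: [0.4867, 0.1585, 0.084]
ee_rot: [-2.094, -2.341, 0.005]
force: [0.6, -0.2, 0.1]
width: 0.501
gripper_force: 0.0
```

```bash
python3 -c "
from h import *
s=look('w2');T=tcpT(s);print(s['clock'],s['joints'],s['position'],s['force'])"
```

```text
2.45 [-0.01032385  0.49126529 -0.54715612  1.96964358  0.35720356  0.77937669
 -0.65195815] [0.48665369 0.15854803 0.08404829] [ 0.62994908 -0.16930777  0.14299069]
```

View pics/w2.png

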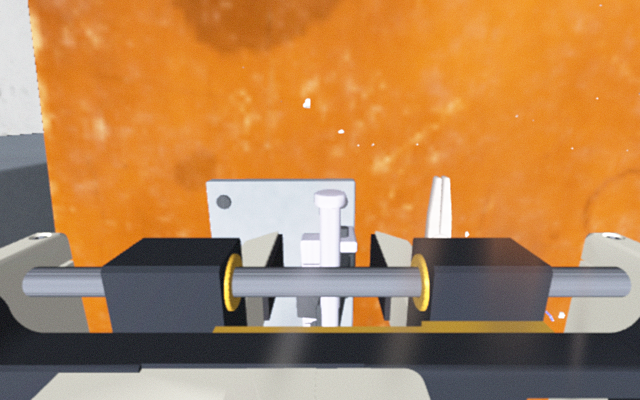

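Request:
move_arm --pt "-0.001 0.009 0 0 0 0" --pt "-0.001 0.009 0 0 0 0"

```text
clock: 2.7
position: [0.4876, 0.1685, 0.0866]
ee_rot: [2.092, 2.343, 0.004]
force: [0.6, 0.8, -0.3]
width: 0.497
gripper_force: 0.0
```

Request:
move_arm --pt "0 0 0 0 0 0" --pt "0 0 0 0 0 0" --pt "0 0 0 0 0 0" --pt "0 0 0 0 0 0" --pt "0 0 0 0 0 0" --claw -1 --squeeze 15

```text
clock: 3.2
position: [0.4868, 0.1672, 0.085]
ee_rot: [2.093, 2.343, 0.0]
force: [0.1, -0.3, 0.5]
width: 0.115
gripper_force: 0.9
```

Request:
move_arm --pt "0 0 0 0 0 0"

```text
clock: 3.3
position: [0.487, 0.1672, 0.085]
ee_rot: [2.093, 2.343, 0.0]
force: [1.1, 0.1, -0.5]
width: 0.102
gripper_force: 15.0
```

Request:
move_arm --pt "-0.0132 -0.0015 -0.0033 0 0 0" --pt "-0.0252 -0.0029 -0.0083 0 0 0" --pt "-0.0362 -0.0042 -0.0151 0 0 0" --pt "-0.0461 -0.0054 -0.0233 0 0 0" --pt "-0.0547 -0.0064 -0.0331 0 0 0"

```text
clock: 3.8
position: [0.4449, 0.1626, 0.0597]
ee_rot: [-2.092, -2.344, -0.0]
force: [2.4, 0.8, 2.3]
width: 0.099
gripper_force: 15.0
```

Request:
move_arm --pt "-0.007 -0.0008 -0.0109 0 0 0" --pt "-0.0117 -0.0014 -0.0212 0 0 0" --pt "-0.0151 -0.0018 -0.0319 0 0 0" --pt "-0.017 -0.002 -0.0421 0 0 0" --pt "-0.0175 -0.002 -0.0525 0 0 0"

```text
clock: 4.3
position: [0.432, 0.1609, 0.0199]
ee_rot: [-2.092, -2.343, 0.001]
force: [-0.7, 2.8, 2.8]
width: 0.104
gripper_force: 15.0
```

Request:
move_arm --pt "0 0 0 0 0 0" --pt "0 0 0 0 0 0"

```text
clock: 4.5
position: [0.432, 0.1608, 0.0203]
ee_rot: [-2.092, -2.343, 0.002]
force: [-1.4, 1.6, -1.7]
width: 0.101
gripper_force: 15.0
```

Request:
move_arm --pt "0 0 -0.0015 0 0 0" --pt "0 0 -0.003 0 0 0" --pt "0 0 -0.003 0 0 0"

```text
clock: 4.8
position: [0.4321, 0.1609, 0.0186]
ee_rot: [-2.092, -2.343, 0.001]
force: [-3.9, 2.0, 3.4]
width: 0.102
gripper_force: 15.0
```

Request:
move_arm --pt "0 0 -0.0015 0 0 0" --pt "0 0 -0.0025 0 0 0" --pt "0 0 -0.0025 0 0 0"

```text
clock: 5.1
position: [0.4323, 0.161, 0.0169]
ee_rot: [2.092, 2.343, -0.001]
force: [-5.8, 2.1, 9.9]
width: 0.1
gripper_force: 15.0
```

Request:
move_arm --pt "0 0 0.002 0 0 0" --pt "0 0 0.002 0 0 0" --pt "0 0 0.002 0 0 0" --pt "0 0 0.002 0 0 0" --claw 0

```text
clock: 5.5
position: [0.4328, 0.1607, 0.0181]
ee_rot: [2.093, 2.342, -0.0]
force: [0.9, -0.5, -0.3]
width: 0.4
gripper_force: 0.0
```

Request:
move_arm --pt "0 0 0.06 0 0 0" --pt "0 0 0.12 0 0 0" --pt "0.02 -0.1 0.19 0 0 0" --pt "0.03 -0.14 0.22 0 0 0" --pt "0.03 -0.16 0.22 0 0 0"

```text
clock: 6.0
position: [0.4562, 0.0397, 0.1854]
ee_rot: [2.091, 2.342, 0.003]
force: [0.7, -0.6, -0.5]
width: 0.502
gripper_force: 0.0
```

Request:
move_arm --pt "0 0 0 0 0 0" --pt "0 0 0 0 0 0"

```text
clock: 6.2
position: [0.4554, 0.0399, 0.1834]
ee_rot: [2.096, 2.339, 0.001]
force: [-0.3, 0.7, -0.9]
width: 0.5
gripper_force: 0.0
```

```bash
python3 -c "
from h import *
s=look('w3');T=tcpT(s);print(s['clock'],s['joints'],s['position'],s['ee_rot'],s['force'])
im,d=get_image('side');a=cv2.imread('pics/w3.png')
b=cv2.resize(im[220:310,270:370,::-1],(400,360),interpolation=cv2.INTER_CUBIC);a=a[0:360,200:600]
cv2.imwrite('pics/w3c.png',cv2.hconcat([a,b]))"
```

```text
6.2 [ 0.30523454  0.2741117  -0.61280877  1.98538514  0.19484125  0.93847982
 -0.29606255] [0.45535643 0.03991493 0.18336106] [2.09575089e+00 2.33929538e+00 6.14767242e-04] [-0.33968416  0.69485926 -0.9321566 ]
```

View pics/w3c.png

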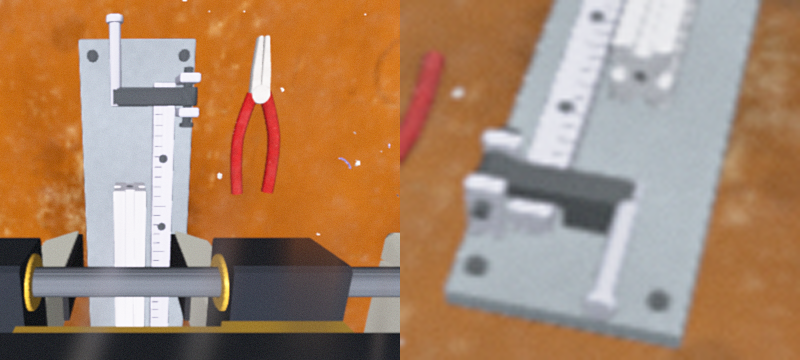

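```bash
python3 - <<'E'
from h import *
T=np.load('pics/w3T.npy');d=np.load('pics/w3d.npy');P=np.array([.47088,.00776,.11617])
def w(u,v):
    o,r=ray("wrist",(u,v),T);return o+r*np.median(d[v-1:v+2,u-1:u+2])
def J(x):
    c,s=np.cos(P[2]),np.sin(P[2]);e=x[:2]-P[:2];return np.round(np.array([c*e[0]+s*e[1],-s*e[0]+c*e[1],x[2]])*1e3,1)
for u,v in [(315,40),(315,60),(315,80),(320,97),(330,97),(340,97),(350,97),(360,97),(370,97),(300,120),(300,60),(360,125),(330,215),(320,215),(360,215)]:print(u,v,J(w(u,v)))
E=lambda u,v,z:J(onz("wrist",(u,v),z,T))
print(E(313.5,188,.052),E(345.5,188,.052),E(279.5,39,.012),E(395.5,39,.012),E(355,83,.028))
E
```

```text
315 40 [-20.1 163.8  40.6]
315 60 [-20.4 148.   40.3]
315 80 [-20.6 131.7  40.5]
320 97 [-16.4 117.4  40.9]
330 97 [ -7.5 117.3  40.4]
340 97 [  1.4 117.2  40.9]
350 97 [ 10.3 117.2  41.1]
360 97 [ 19.2 117.1  41.1]
370 97 [ 28.1 117.1  41.2]
300 120 [-36.9  96.7  12.9]
300 60 [-35.4 151.9  12.7]
360 125 [21.  92.3 29.2]
330 215 [-7.9  8.7 46.9]
320 215 [-17.4  10.8  53.1]
360 215 [23.   2.5 28.7]
[-23.1  36.8  52. ] [ 6.5 36.6 52. ] [-54.  170.2  12. ] [ 54.2 169.6  12. ] [ 15.7 129.9  28. ]
```

Request:
move_arm --pt "0.017 -0.055 0 0 0 0" --pt "0.017 -0.105 0 0 0 0" --pt "0.017 -0.105 -0.06 0 0 0" --pt "0.017 -0.105 -0.12 0 0 0" --pt "0.017 -0.105 -0.12 0 0 0"

```text
clock: 6.8
position: [0.4636, -0.0366, 0.0885]
ee_rot: [-2.084, -2.34, 0.009]
force: [-0.8, 0.4, -0.9]
width: 0.499
gripper_force: 0.0
```

Request:
move_arm --pt "0 0 -0.04 0 0 0" --pt "0 0 -0.075 0 0 0" --pt "0 0 -0.075 0 0 0" --pt "0 0 -0.075 0 0 0"

```text
clock: 7.2
position: [0.4683, -0.0367, 0.0381]
ee_rot: [-2.09, -2.345, -0.0]
force: [0.8, 0.3, 1.0]
width: 0.498
gripper_force: 0.0
```

Request:
move_arm --pt "0 0 -0.006 0 0 0" --pt "0 0 -0.006 0 0 0"

```text
clock: 7.4
position: [0.4686, -0.0377, 0.0334]
ee_rot: [2.091, 2.342, 0.002]
force: [0.1, 0.2, 0.4]
width: 0.499
gripper_force: 0.0
```

Request:
move_arm --pt "0 0 0 0 0 0" --pt "0 0 0 0 0 0" --pt "0 0 0 0 0 0" --pt "0 0 0 0 0 0" --pt "0 0 0 0 0 0" --claw -1 --squeeze 12

```text
clock: 7.9
position: [0.4676, -0.038, 0.0327]
ee_rot: [2.093, 2.343, -0.001]
force: [-2.8, -0.3, 6.0]
width: 0.325
gripper_force: 12.0
```

Request:
move_arm --pt "0.003 0.0003 0 0 0 0" --pt "0.006 0.0007 0 0 0 0" --pt "0.0085 0.001 0 0 0 0" --pt "0.0085 0.001 0 0 0 0"

```text
clock: 8.3
position: [0.4704, -0.0378, 0.0321]
ee_rot: [-2.09, -2.34, 0.009]
force: [-10.0, -1.8, 10.5]
width: 0.328
gripper_force: 12.0
```

Request:
move_arm --pt "0.0015 0.0002 0 0 0 0" --pt "0.0015 0.0002 0 0 0 0"

```text
clock: 8.5
position: [0.4707, -0.0378, 0.0321]
ee_rot: [-2.09, -2.34, 0.011]
force: [-14.1, -1.1, 17.4]
width: 0.325
gripper_force: 12.0
```

```bash
python3 -c "
from h import *
for i in range(4):
    s=readout.observe();print(s['position'],s['force'],s['ft_torque']);get_image('top')"
```

```text
[ 0.47072952 -0.03782922  0.03206041] [-14.07230022  -1.1098474   17.37599211] [-0.33000203  3.22871435  0.01977581]
[ 0.47074662 -0.0378234   0.03206894] [-14.36198835  -2.10728935  17.52662763] [-0.3318002   3.19993542 -0.05336536]
[ 0.47075749 -0.03781256  0.03206816] [-14.07172099  -1.244892    16.69831705] [-0.22652991  3.17304988 -0.04498468]
[ 0.47073242 -0.03782204  0.03207094] [-14.07543937  -0.73776082  16.87508435] [-0.30312122  3.0891971  -0.01545512]
```

Request:
move_arm --pt "-0.006 0 0 0 0 0" --pt "-0.006 0 0 0 0 0" --pt "-0.006 0 0 0 0 0" --claw -0.1

```text
clock: 9.0
position: [0.4714, -0.0368, 0.0326]
ee_rot: [2.092, 2.343, 0.001]
force: [0.9, 0.2, -0.3]
width: 0.447
gripper_force: 0.0
```

Request:
move_arm --pt "0 0 0.006 0 0 0" --pt "0 0 0.006 0 0 0" --pt "0 0 0.006 0 0 0"

```text
clock: 9.3
position: [0.4713, -0.0369, 0.0371]
ee_rot: [2.093, 2.343, 0.001]
force: [0.2, 0.4, 0.6]
width: 0.454
gripper_force: 0.0
```

```bash
python3 -c "
from h import *
s=readout.observe();print(s['position'],s['force'],s['ft_torque'])
im,d=get_image('side');cv2.imwrite('pics/s4.png',cv2.resize(im[160:290,260:400,::-1],None,fx=4.5,fy=4.5,interpolation=cv2.INTER_CUBIC))"
```

```text
[ 0.47125492 -0.03688864  0.03712521] [0.23178248 0.39081806 0.63234749] [-0.03744815 -0.11109585  0.01738008]
```

View pics/s4.png

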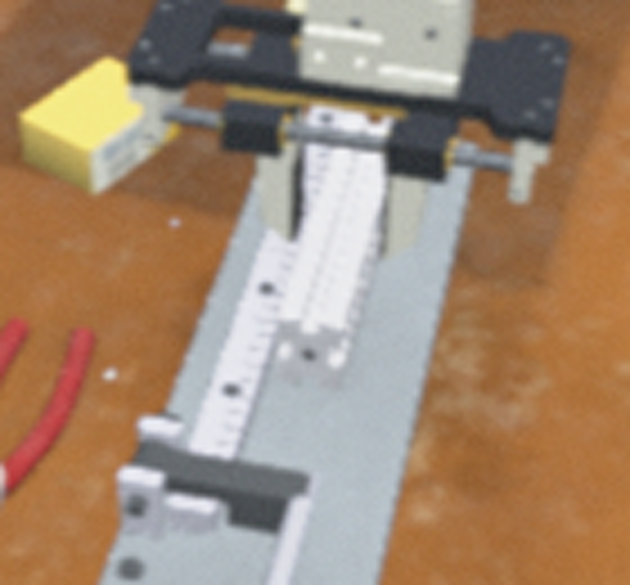

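Request:
move_arm --pt "0 0 0 0 0 0" --pt "0 0 0 0 0 0" --pt "0 0 0 0 0 0" --pt "0 0 0 0 0 0" --claw -1 --squeeze 12

```text
clock: 9.75
position: [0.4707, -0.0369, 0.0368]
ee_rot: [-2.092, -2.343, 0.0]
force: [-0.1, -0.0, -0.5]
width: 0.321
gripper_force: 12.0
```

Request:
move_arm --pt "0 0 0.0005 0 0 0" --pt "0 0 0.001 0 0 0"

```text
clock: 9.95
position: [0.4704, -0.0369, 0.0374]
ee_rot: [-2.092, -2.343, 0.001]
force: [0.2, 0.3, -5.6]
width: 0.329
gripper_force: 12.0
```

Request:
move_arm --pt "0.003 0.0003 0 0 0 0" --pt "0.005 0.0006 0 0 0 0" --pt "0.005 0.0006 0 0 0 0"

```text
clock: 10.25
position: [0.4748, -0.0364, 0.0376]
ee_rot: [-2.092, -2.343, 0.0]
force: [0.2, -0.3, -5.1]
width: 0.327
gripper_force: 12.0
```

Request:
move_arm --pt "0.001 0.0001 0 0 0 0" --pt "0.002 0.0002 0 0 0 0" --pt "0.002 0.0002 0 0 0 0"

```text
clock: 10.55
position: [0.4752, -0.0365, 0.0374]
ee_rot: [-2.092, -2.343, 0.002]
force: [-3.4, -1.2, -3.6]
width: 0.327
gripper_force: 12.0
```

Request:
move_arm --pt "0.001 0.0001 0 0 0 0" --pt "0.001 0.0001 -0.001 0 0 0" --pt "0.001 0.0001 -0.001 0 0 0"

```text
clock: 10.85
position: [0.4752, -0.0364, 0.0368]
ee_rot: [-2.092, -2.342, 0.004]
force: [-7.3, -2.0, 1.3]
width: 0.326
gripper_force: 12.0
```

```bash
python3 -c "
from h import *
s=readout.observe();print(s['position'],s['ee_rot'],s['force'],s['ft_torque'])"
```

```text
[ 0.47520973 -0.03642674  0.03681334] [-2.0916038  -2.34198709  0.00387859] [-7.32577263 -1.98580469  1.30308175] [-0.0618126  1.5899735  0.0643049]
```

Request:
move_arm --pt "-0.0008 0 0 0 0 0" --pt "-0.0018 0.01 0 0 0 0" --pt "-0.003 0.02 0 0 0 0" --pt "-0.0044 0.03 0 0 0 0" --pt "-0.0056 0.041 0 0 0 0"

```text
clock: 11.35
position: [0.4718, -0.0071, 0.0368]
ee_rot: [2.094, 2.341, -0.004]
force: [-4.2, -6.4, -1.3]
width: 0.32
gripper_force: 12.0
```

Request:
move_arm --pt "-0.0012 0.01 0 0 0 0" --pt "-0.0024 0.02 0 0 0 0" --pt "-0.0036 0.03 0 0 0 0" --pt "-0.0048 0.041 0 0 0 0" --pt "-0.0048 0.041 0 0 0 0"

```text
clock: 11.85
position: [0.468, 0.0255, 0.0368]
ee_rot: [-2.092, -2.343, 0.003]
force: [-6.2, -0.3, -2.3]
width: 0.323
gripper_force: 12.0
```

Request:
move_arm --pt "-0.0005 0.004 0 0 0 0" --pt "-0.0009 0.008 0 0 0 0" --pt "-0.0009 0.008 0 0 0 0"

```text
clock: 12.15
position: [0.4675, 0.0302, 0.0368]
ee_rot: [2.093, 2.342, -0.004]
force: [-4.4, -4.6, 0.3]
width: 0.327
gripper_force: 12.0
```

Request:
move_arm --pt "-0.0012 0 0 0 0 0" --pt "-0.0012 0 0 0 0 0"

```text
clock: 12.35
position: [0.4673, 0.0311, 0.0369]
ee_rot: [2.093, 2.343, -0.0]
force: [-2.8, -1.4, -5.2]
width: 0.324
gripper_force: 12.0
```

```bash
python3 -c "
from h import *
s=readout.observe();print(s['position'],s['ee_rot'],s['force'],s['ft_torque'])"
```

```text
[0.46734931 0.03109984 0.03687618] [ 2.09284439e+00  2.34289616e+00 -3.62608682e-04] [-2.7729031  -1.42604007 -5.17376017] [-0.48006495  0.45385992  0.10895046]
```

Request:
move_arm --pt "0 0 -0.0008 0 0 0" --pt "0 0 -0.0008 0 0 0"

```text
clock: 12.55
position: [0.4673, 0.0311, 0.0367]
ee_rot: [2.093, 2.343, -0.001]
force: [-5.4, -2.9, 4.8]
width: 0.324
gripper_force: 12.0
```

Request:
move_arm --pt "0 0 0 0 0 0" --pt "0 0 0 0 0 0" --pt "0 0 0 0 0 0" --claw -0.1

```text
clock: 12.85
position: [0.4685, 0.0318, 0.0367]
ee_rot: [2.092, 2.343, 0.003]
force: [-0.1, -0.3, -0.2]
width: 0.445
gripper_force: 0.0
```

Request:
move_arm --pt "0 0 0.06 0 0 0" --pt "0 0 0.12 0 0 0" --pt "0 -0.05 0.17 0 0 0" --pt "0.01 -0.12 0.2 0 0 0" --pt "0.017 -0.137 0.2 0 0 0"

```text
clock: 13.35
position: [0.482, -0.0752, 0.1893]
ee_rot: [2.093, 2.336, 0.003]
force: [0.2, 0.1, -0.2]
width: 0.45
gripper_force: 0.0
```

Request:
move_arm --pt "0 0 0 0 0 0" --pt "0 0 0 0 0 0" --claw -1

```text
clock: 13.55
position: [0.4804, -0.0715, 0.1864]
ee_rot: [2.094, 2.342, 0.001]
force: [-0.0, 1.2, -0.6]
width: 0.323
gripper_force: 0.0
```

```bash
python3 -c "
from h import *
s=look('w5');T=tcpT(s);print(s['clock'],s['position'],s['ee_rot'],s['force'])
a=cv2.imread('pics/w5.png')
cv2.imwrite('pics/w5c.png',cv2.resize(a[30:230,270:400],None,fx=3,fy=3,interpolation=cv2.INTER_CUBIC))"
```

```text
13.55 [ 0.48044329 -0.07147907  0.18636226] [2.09386032e+00 2.34179165e+00 1.10510576e-03] [-0.04508371  1.15865509 -0.64192789]
```

View pics/w5c.png

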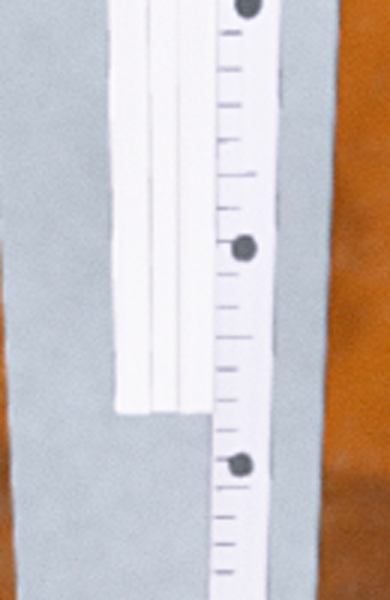

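```bash
python3 - <<'E'
from h import *
T=np.load('pics/w5T.npy');P=np.array([.47088,.00776,.11617])
c,s=np.cos(P[2]),np.sin(P[2])
def J(x):
    e=x[:2]-P[:2];return np.round(np.array([c*e[0]+s*e[1],-s*e[0]+c*e[1]])*1e3,1)
E=lambda u,v,z:J(onz("wrist",(270+u/3,30+v/3),z,T))
print(E(115,412,.052),E(212,412,.052),E(108,30,.052),E(216,30,.052),E(211,520,.028),E(280,30,.028))
print(J(T[:3,3]))
E
```

```text
[-15.7 -57.9] [ 14.  -58.1] [-15.6  48.7] [14.3 48.6] [ 15.  -99.4] [34.5 53.1]
[  0.3 -79.8]
```

Request:
move_arm --pt "-0.002 0 -0.06 0 0 0" --pt "-0.002 0 -0.12 0 0 0" --pt "-0.002 0 -0.17 0 0 0" --pt "-0.002 0 -0.203 0 0 0" --pt "-0.002 0 -0.203 0 0 0"

```text
clock: 14.1
position: [0.4761, -0.0695, 0.0311]
ee_rot: [-2.085, -2.342, 0.005]
force: [-1.0, 0.6, 0.6]
width: 0.005
gripper_force: 0.0
```

Request:
move_arm --pt "-0.0007 0.006 0 0 0 0" --pt "-0.0015 0.012 0 0 0 0" --pt "-0.0015 0.012 0 0 0 0"

```text
clock: 14.4
position: [0.4786, -0.0614, 0.0355]
ee_rot: [2.09, 2.343, 0.003]
force: [-0.2, 0.2, -0.0]
width: 0.007
gripper_force: 0.0
```

Request:
move_arm --pt "-0.0005 0.004 0 0 0 0" --pt "-0.0009 0.008 0 0 0 0" --pt "-0.0009 0.008 0 0 0 0"

```text
clock: 14.7
position: [0.4779, -0.0577, 0.0352]
ee_rot: [2.092, 2.34, 0.0]
force: [0.7, -4.3, 3.5]
width: 0.002
gripper_force: 2.4
```

Request:
move_arm --pt "-0.0002 0.002 0 0 0 0" --pt "-0.0004 0.004 0 0 0 0" --pt "-0.0004 0.004 0 0 0 0"

```text
clock: 15.0
position: [0.4776, -0.055, 0.0352]
ee_rot: [2.092, 2.339, -0.0]
force: [0.5, -5.8, 5.2]
width: 0.003
gripper_force: 2.9
```

Request:
move_arm --pt "-0.0002 0.002 0 0 0 0" --pt "-0.0004 0.004 0 0 0 0" --pt "-0.0004 0.004 0 0 0 0"

```text
clock: 15.3
position: [0.4772, -0.0526, 0.0351]
ee_rot: [2.093, 2.339, -0.001]
force: [0.2, -7.8, 5.3]
width: 0.005
gripper_force: 3.8
```

Request:
move_arm --pt "0 0 0.001 0 0 0" --pt "0 0 0.001 0 0 0"

```text
clock: 15.5
position: [0.4765, -0.0515, 0.0353]
ee_rot: [2.093, 2.341, -0.001]
force: [-0.2, -4.4, -1.1]
width: 0.008
gripper_force: 2.2
```

Request:
move_arm --pt "-0.0001 0.001 0 0 0 0" --pt "-0.0002 0.002 0 0 0 0" --pt "-0.0002 0.002 0 0 0 0"

```text
clock: 15.8
position: [0.4765, -0.0506, 0.0352]
ee_rot: [2.093, 2.34, -0.002]
force: [0.2, -8.7, 2.0]
width: 0.007
gripper_force: 4.3
```

Request:
move_arm --pt "0 0.001 0.0005 0 0 0" --pt "0 0.001 0.0005 0 0 0"

```text
clock: 16.0
position: [0.4761, -0.0503, 0.0353]
ee_rot: [2.094, 2.34, -0.003]
force: [0.5, -10.9, -2.1]
width: 0.006
gripper_force: 5.1
```

Request:
move_arm --pt "-0.0001 0.001 0 0 0 0" --pt "-0.0001 0.001 0 0 0 0"

```text
clock: 16.2
position: [0.4759, -0.0502, 0.0353]
ee_rot: [2.094, 2.339, -0.004]
force: [1.9, -12.3, -1.2]
width: 0.004
gripper_force: 6.1
```

```bash
cat > st.py <<'E'
from h import *
for i in range(3):
    s=readout.observe();get_image('side')
    c,q=np.cos(.11617),np.sin(.11617);x,y=s['position'][:2]-[.47088,.00776];f=s['force']
    print(s['clock'],'jigxy',np.round([(c*x+q*y)*1e3,(-q*x+c*y)*1e3],2),'Fj',np.round([c*f[0]+q*f[1],-q*f[0]+c*f[1],f[2]],1),s['position'][2])
E
python3 st.py
```

```text
16.2 jigxy [ -1.71 -58.18] Fj [  0.5 -12.5  -1.2] 0.035258496033697684
16.25 jigxy [ -1.71 -58.18] Fj [ -0.3 -12.9  -0.9] 0.035257396775886504
16.3 jigxy [ -1.69 -58.16] Fj [ -0.9 -11.9  -0.9] 0.035253442362859114
```

Request:
move_arm --pt "0.0001 -0.001 0 0 0 0" --pt "0.0001 -0.001 0 0 0 0" --pt "0.0001 -0.001 0 0 0 0" --pt "0.0001 -0.001 0 0 0 0" --pt "0.0001 -0.001 0 0 0 0"

```text
clock: 16.85
position: [0.476, -0.0503, 0.0352]
ee_rot: [2.094, 2.34, -0.003]
force: [-0.2, -9.9, -1.7]
width: 0.002
gripper_force: 5.0
```

Request:
move_arm --pt "0 0 0 0 0 0" --pt "0 0 0 0 0 0" --pt "0 0 0 0 0 0" --pt "0 0 0 0 0 0" --pt "0 0 0 0 0 0"

```text
clock: 17.35
position: [0.476, -0.0504, 0.0352]
ee_rot: [2.094, 2.34, -0.003]
force: [-0.0, -10.3, -1.2]
width: 0.004
gripper_force: 5.0
```

```bash
python3 st.py
```

```text
17.35 jigxy [ -1.65 -58.31] Fj [ -1.2 -10.2  -1.2] 0.03524512151175886
17.4 jigxy [ -1.64 -58.31] Fj [ -0.5 -10.8  -1. ] 0.03524360121227722
17.45 jigxy [ -1.66 -58.29] Fj [ -0.2 -10.5  -1.6] 0.03523894093891966
```

Request:
move_arm --pt "0.0001 -0.0015 0 0 0 0" --pt "0.0003 -0.0028 0 0 0 0" --pt "0.0003 -0.0028 0 0 0 0" --pt "0.0003 -0.0028 0 0 0 0"

```text
clock: 17.9
position: [0.4763, -0.0507, 0.0352]
ee_rot: [2.093, 2.343, -0.001]
force: [0.7, -5.3, -1.2]
width: 0.006
gripper_force: 2.7
```

Request:
move_arm --pt "-0.0001 0.001 0 0 0 0" --pt "-0.0002 0.002 0 0 0 0" --pt "-0.0003 0.0028 0 0 0 0" --pt "-0.0003 0.003 0 0 0 0" --pt "-0.0003 0.003 0 0 0 0"

```text
clock: 18.4
position: [0.4762, -0.0503, 0.0353]
ee_rot: [2.094, 2.34, -0.003]
force: [-0.4, -11.8, -1.3]
width: 0.003
gripper_force: 5.9
```

Request:
move_arm --pt "0 0 0 0 0 0" --pt "0 0 0 0 0 0" --pt "0 0 0 0 0 0" --pt "0 0 0 0 0 0" --pt "0 0 0 0 0 0"

```text
clock: 18.9
position: [0.4762, -0.0503, 0.0352]
ee_rot: [2.094, 2.34, -0.003]
force: [1.6, -11.7, -0.4]
width: 0.006
gripper_force: 5.9
```

```bash
python3 st.py
```

```text
18.9 jigxy [ -1.46 -58.32] Fj [  0.2 -11.8  -0.4] 0.03524567360899106
18.95 jigxy [ -1.47 -58.31] Fj [ -0.9 -10.9  -0.6] 0.035253164403062004
19.0 jigxy [ -1.46 -58.28] Fj [ -0.5 -11.9  -1. ] 0.03525657488888943
```

Request:
move_arm --pt "0 0 0 0 0 0" --pt "0 0 0 0 0 0" --pt "0 0 0 0 0 0" --pt "0 0 0 0 0 0" --pt "0 0 0 0 0 0"

```text
clock: 19.55
position: [0.4762, -0.0503, 0.0353]
ee_rot: [2.094, 2.34, -0.003]
force: [0.8, -11.2, -1.3]
width: 0.005
gripper_force: 5.9
```

Request:
move_arm --pt "0.0001 -0.0012 0 0 0 0" --pt "0.0001 -0.0012 0 0 0 0" --pt "0.0001 -0.0012 0 0 0 0" --pt "0.0001 -0.0012 0 0 0 0" --pt "0.0001 -0.0012 0 0 0 0"

```text
clock: 20.05
position: [0.4762, -0.0504, 0.0352]
ee_rot: [2.093, 2.341, -0.002]
force: [-0.5, -9.1, 0.1]
width: 0.008
gripper_force: 4.5
```

Request:
move_arm --pt "0 0 0 0 0 0" --pt "0 0 0 0 0 0" --pt "0 0 0 0 0 0" --pt "0 0 0 0 0 0" --pt "0 0 0 0 0 0"

```text
clock: 20.55
position: [0.4762, -0.0504, 0.0352]
ee_rot: [2.093, 2.341, -0.002]
force: [1.1, -8.7, -1.1]
width: 0.008
gripper_force: 4.5
```

Request:
move_arm --pt "0 0 0 0 0 0" --pt "0 0 0 0 0 0" --pt "0 0 0 0 0 0" --pt "0 0 0 0 0 0" --pt "0 0 0 0 0 0"

```text
clock: 21.05
position: [0.4762, -0.0503, 0.0352]
ee_rot: [2.093, 2.341, -0.002]
force: [1.0, -9.7, -0.7]
width: 0.008
gripper_force: 4.5
```

Request:
move_arm --pt "0.0003 -0.003 0 0 0 0" --pt "0.0006 -0.006 0 0 0 0" --pt "0.001 -0.012 0 0 0 0" --pt "0.002 -0.02 0 0 0 0" --pt "0.002 -0.02 0 0 0 0"

```text
clock: 21.55
position: [0.4779, -0.0648, 0.0352]
ee_rot: [2.094, 2.342, -0.0]
force: [0.4, -1.2, -0.9]
width: 0.002
gripper_force: 0.0
```

Request:
move_arm --pt "0 0 0.06 0 0 0" --pt "0 0 0.12 0 0 0" --pt "0 0 0.18 0 0 0" --pt "0 0.06 0.2 0 0 0" --pt "-0.007 0.08 0.2 0 0 0"

```text
clock: 22.05
position: [0.4747, -0.0004, 0.1885]
ee_rot: [2.088, 2.342, 0.009]
force: [-0.1, -0.1, -0.3]
width: 0.007
gripper_force: 0.0
```

Request:
move_arm --pt "0 0 0 0 0 0" --pt "0 0 0 0 0 0" --claw -0.1

```text
clock: 22.25
position: [0.4723, -0.0043, 0.185]
ee_rot: [2.092, 2.344, -0.001]
force: [0.5, 0.6, -0.5]
width: 0.127
gripper_force: 0.0
```

```bash
python3 -c "
from h import *
s=look('w6');T=tcpT(s);print(s['clock'],s['position'],s['ee_rot'],s['force'])
a=cv2.imread('pics/w6.png')
cv2.imwrite('pics/w6c.png',cv2.resize(a[0:200,260:400],None,fx=3,fy=3,interpolation=cv2.INTER_CUBIC))"
```

```text
22.25 [ 0.4723103  -0.00431571  0.18503054] [ 2.09188480e+00  2.34370029e+00 -8.66776539e-04] [ 0.51439533  0.60340357 -0.50627755]
```

View pics/w6c.png

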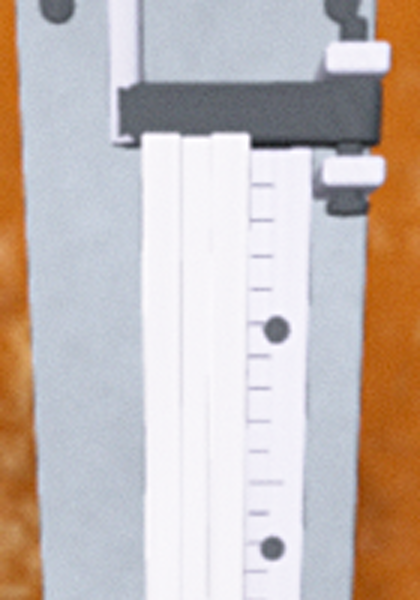

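```bash
python3 - <<'E'
from h import *
P=np.array([.47088,.00776,.11617])
c,s=np.cos(P[2]),np.sin(P[2])
def J(x):
    e=x[:2]-P[:2];return np.round(np.array([c*e[0]+s*e[1],-s*e[0]+c*e[1],x[2]])*1e3,1)
T=np.load('pics/w6T.npy');E=lambda u,v,z:J(onz("wrist",(260+u/3,v/3),z,T))
print("arm far edge",E(200,83,.040),E(340,83,.040),"off end",E(160,133,.052),E(235,133,.052),"knuckles",E(355,42,.046),E(355,185,.046), "fence tip?",E(57,6,.012))
T3=np.load('pics/w3T.npy');E3=lambda u,v,z:J(onz("wrist",(u,v),z,T3))
print("before: arm far/near edge",E3(340,88,.040),E3(340,105,.04),"knuckles",E3(390,73,.046),E3(390,126,.046))
E
```

```text
arm far edge [  0.9 127.8  40. ] [ 40.7 127.7  40. ] off end [-10.2 112.7  52. ] [ 10.5 112.7  52. ] knuckles [ 43.6 136.6  46. ] [ 45.1 100.   46. ] fence tip? [-42.4 155.3  12. ]
before: arm far/near edge [  1.4 124.9  40. ] [  1.5 110.4  40. ] knuckles [ 44.1 136.5  46. ] [46.2 92.  46. ]
```

Request:
move_arm --pt "-0.013 0.055 0 0 0 0" --pt "-0.026 0.11 0 0 0 0" --pt "-0.04 0.165 0 0 0 0" --pt "-0.053 0.221 0 0 0 0" --pt "-0.053 0.221 0 0 0 0" --claw -0.1

```text
clock: 22.8
position: [0.4315, 0.1668, 0.1853]
ee_rot: [-2.084, -2.348, -0.003]
force: [-0.1, -1.0, -0.1]
width: 0.45
gripper_force: 0.0
```

Request:
move_arm --pt "0 0 -0.05 0 0 0" --pt "0 0 -0.1 0 0 0" --pt "0 0 -0.14 0 0 0" --pt "0 0 -0.14 0 0 0"

```text
clock: 23.2
position: [0.4307, 0.1592, 0.0767]
ee_rot: [-2.092, -2.34, 0.011]
force: [-0.5, 0.6, 1.4]
width: 0.443
gripper_force: 0.0
```

Request:
move_arm --pt "0 0 0 0 0 0" --pt "0 0 0 0 0 0"

```text
clock: 23.4
position: [0.4339, 0.1618, 0.0815]
ee_rot: [2.093, 2.342, 0.003]
force: [0.8, 1.1, 0.7]
width: 0.453
gripper_force: 0.0
```

```bash
python3 st.py; python3 -c "
from h import *
print(readout.observe())"
```

```text
23.4 jigxy [-18.87 157.34] Fj [0.9 1.  0.7] 0.08148153515905529
23.45 jigxy [-18.77 157.39] Fj [ 0.7  0.3 -0. ] 0.08163753069698435
23.5 jigxy [-18.86 157.46] Fj [ 0.1 -0.1  1.5] 0.08159951780409609
{'clock': 23.55, 'joints': array([-0.01193626,  0.43543695, -0.59025248,  2.0875684 ,  0.36660337,
        0.71666315, -0.72670366]), 'dq': array([-0.0039359 ,  0.00448577,  0.00167372,  0.00796398,  0.00383572,
       -0.00277137, -0.00457741]), 'joint_efforts': array([ 2.81824364e-02, -5.13836968e+01, -6.55310377e+00, -2.14032286e+01,
       -5.49493963e-02, -1.48000626e-02,  2.05692148e-02]), 'position': array([0.43375642, 0.16193994, 0.08146841]), 'ee_rot': array([2.09236036, 2.34162787, 0.00322431]), 'force': array([ 0.38025574,  1.04343554, -0.53526954]), 'ft_torque': array([-0.00404597, -0.12009924,  0.00765112]), 'gripper_force': 0.0, 'width': 0.44989799681819276}
```

Request:
move_arm --pt "-0.0015 0 -0.03 0 0 0" --pt "-0.0015 0 -0.055 0 0 0" --pt "-0.0015 0 -0.075 0 0 0" --pt "-0.0015 0 -0.0805 0 0 0" --pt "-0.0015 0 -0.0805 0 0 0"

```text
clock: 24.05
position: [0.4318, 0.1618, 0.0201]
ee_rot: [2.092, 2.343, -0.0]
force: [-0.1, -0.5, -0.1]
width: 0.454
gripper_force: 0.0
```

Request:
move_arm --pt "0 0 0 0 0 0" --pt "0 0 0 0 0 0" --pt "0 0 0 0 0 0" --pt "0 0 0 0 0 0" --pt "0 0 0 0 0 0" --claw -1 --squeeze 15

```text
clock: 24.55
position: [0.4321, 0.1617, 0.0201]
ee_rot: [2.093, 2.342, 0.001]
force: [0.8, 0.0, 0.9]
width: 0.1
gripper_force: 15.0
```

```bash
python3 st.py
```

```text
24.55 jigxy [-20.65 157.43] Fj [ 0.8 -0.1  0.9] 0.020085069153351225
24.6 jigxy [-20.64 157.45] Fj [ 0.5 -0.   0.7] 0.020056673178658457
24.65 jigxy [-20.64 157.47] Fj [ 1.3 -0.3  0.9] 0.020025648467597787
```

Request:
move_arm --pt "-0.0001 0.0013 0 0 0 0" --pt "-0.0001 0.0013 0 0 0 0"

```text
clock: 24.9
position: [0.4321, 0.1619, 0.0199]
ee_rot: [2.093, 2.341, -0.001]
force: [4.0, -2.8, 1.3]
width: 0.1
gripper_force: 15.0
```

Request:
move_arm --pt "0.0009 0.0001 0.0129 0 0 0" --pt "0.0038 0.0004 0.0256 0 0 0" --pt "0.0086 0.001 0.0377 0 0 0" --pt "0.0151 0.0018 0.0489 0 0 0" --pt "0.023 0.0027 0.0591 0 0 0"

```text
clock: 25.4
position: [0.4474, 0.164, 0.0641]
ee_rot: [-2.092, -2.342, 0.005]
force: [-3.1, -2.8, -3.6]
width: 0.103
gripper_force: 15.0
```

Request:
move_arm --pt "0.0095 0.0011 0.0088 0 0 0" --pt "0.0203 0.0024 0.0161 0 0 0" --pt "0.0318 0.0037 0.0217 0 0 0" --pt "0.0442 0.0052 0.0255 0 0 0" --pt "0.0569 0.0066 0.0273 0 0 0"

```text
clock: 25.9
position: [0.491, 0.1698, 0.0855]
ee_rot: [-2.092, -2.344, 0.002]
force: [-4.8, -5.1, 5.6]
width: 0.099
gripper_force: 15.0
```

Request:
move_arm --pt "0 0 0 0 0 0" --pt "0 0 0 0 0 0"

```text
clock: 26.1
position: [0.4925, 0.17, 0.0855]
ee_rot: [2.092, 2.342, 0.002]
force: [-0.5, -3.7, 5.2]
width: 0.101
gripper_force: 15.0
```

Request:
move_arm --pt "0 0 0 0 0 0" --pt "0 0 0 0 0 0" --pt "0 0 0 0 0 0" --pt "0 0 0 0 0 0" --claw -0.1

```text
clock: 26.5
position: [0.4915, 0.1701, 0.0847]
ee_rot: [-2.092, -2.343, -0.001]
force: [0.0, -0.3, 0.7]
width: 0.4
gripper_force: 0.0
```

Request:
move_arm --pt "0 0 0.05 0 0 0" --pt "0 0 0.1 0 0 0" --pt "0 0 0.15 0 0 0" --pt "-0.02 -0.06 0.2 0 0 0" --pt "-0.03 -0.12 0.2 0 0 0"

```text
clock: 27.0
position: [0.471, 0.0864, 0.2377]
ee_rot: [2.084, 2.347, 0.009]
force: [0.9, -1.5, -0.5]
width: 0.452
gripper_force: 0.0
```

Request:
move_arm --pt "0 -0.06 0 0 0 0" --pt "0 -0.06 0 0 0 0" --pt "0 -0.06 0 0 0 0" --pt "0 -0.06 0 0 0 0"

```text
clock: 27.4
position: [0.4698, 0.04, 0.2342]
ee_rot: [-2.091, -2.344, -0.001]
force: [-0.2, 0.3, 0.5]
width: 0.452
gripper_force: 0.0
```

```bash
python3 - <<'E'
from h import *
P=np.array([.47088,.00776,.11617]);c,s=np.cos(P[2]),np.sin(P[2])
S=look('w7');T=tcpT(S);d=np.load('pics/w7d.npy');print(S['clock'],S['position'],S['force'])
M=T@calibration('wrist')['mount'];k=calibration('wrist')
v,u=np.mgrid[0:400,0:640];X=np.stack([(u-k['cx'])/k['fx']*d,(v-k['cy'])/k['fy']*d,d],-1)@M[:3,:3].T+M[:3,3]
e=X[...,:2]-P[:2];J=np.dstack([c*e[...,0]+s*e[...,1],-s*e[...,0]+c*e[...,1],X[...,2]])*1e3
m=(d>0)&(abs(J[...,2]-52.5)<3)&(abs(J[...,0])<40)&(abs(J[...,1])<150)
A=J[m];print("offcut top: x",np.percentile(A[:,0],[1,50,99]),"y",np.percentile(A[:,1],[1,99.5]),"end",A[:,1].max(),m.sum())
for lo,hi in((0,30),(80,110)):
    B=A[(A[:,1]>lo)&(A[:,1]<hi)];print(lo,np.percentile(B[:,0],[2,98]))
m=(d>0)&(J[...,2]>92)&(abs(J[...,0]-45)<60)&(J[...,1]>125)&(J[...,1]<200)&(J[...,2]<120)
A=J[m];print("pin",A.mean(0),A.max(0),m.sum())
im,_=get_image('top');a=cv2.imread('pics/top0.png')[:,:,::-1]
D=cv2.absdiff(im,np.ascontiguousarray(a)).sum(2)
for n,(y0,y1,x0,x1) in dict(pliers=(155,190,210,280),box=(140,172,315,357),tape=(178,222,370,415)).items():print(n,D[y0:y1,x0:x1].mean(),(D[y0:y1,x0:x1]>120).sum())
E
```

```text
27.4 [0.46976272 0.03998675 0.23416328] [-0.21467057  0.29162459  0.47834349]
offcut top: x [-15.49250654  -4.65569025  14.10820829] y [-44.60739107 112.49306186] end 112.55045505568494 3007
0 [-15.04312995  13.56999035]
80 [-14.67209979  14.10428378]
pin [ 39.91402327 157.20456248 103.7004532 ] [ 47.22839143 186.16987683 108.24912336] 1079
pliers 97.05183673469388 301
box 17.12202380952381 0
tape 18.824747474747475 0
```

```bash
python3 -c "
from cell import ticket
print(ticket.sign_off())"
```

```text
the job is handed in; nothing more can be done
None
```

I flipped the stop down, slid the offcut along the fence, pressed it home at the shoulder, and flipped the stop up again. The job is handed in at about 27 s, with the offcut's end last measured within about 0.6 mm of the gauge point. I pushed with 9 to 12.5 N at the offcut's far end, so the force at the stop itself is only inferred, at roughly 7 to 11 N. The carton and tape show no change in the top view, but the pliers could not be compared in the final image, probably because the arm was in the way; I noticed no contact with them.

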